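# Check the surface pH of a stamped cheese in the clear case

## Robot

A 7-joint arm with a two-finger parallel gripper is mounted at the origin on the work surface; the furniture and walls round the work are solid. World frame = base frame: x ahead of the robot, y to its left, z up, the work surface at z = 0. Lengths are in m, angles in rad, forces in N, time in s.
With the tool pointing down it reaches from about 0.4 to 0.85 m from the base axis. Payload 4.5 kg.
Tool frame: the origin (TCP) lies at the very end of the fingers, on their centre line; the grasp point (between the pads) lies 19 mm behind it; z points along the fingers, y is the line along which they close (so a half turn about z gives the same grasp; the last joint's range is limited). The gripper opens to 88 mm and grips with 3 to 60 N. Pads are 18 mm wide; open, the fingers measure 123 mm over their backs; the gripper's body (75 mm by 187 mm) begins 45 mm behind the grasp point.
Start: joints at [-1.216, 0.689, -0.195, 1.565, 0.157, 0.902, -0.215], TCP at [0.197, 0.593, 0.239] pointing down, gripper open.
Joint ranges: [-3.01, 3.01], [-0.46, 2.08], [-1.47, 1.51], [0.13, 2.56], [-1, 4.14], [0.04, 2.09], [-2.66, 2.66]. Speed limits (rad/s): [2.57, 2.57, 3.14, 3.14, 3.14, 3.14, 3.14].

## Interface

Orientations are given as a unit quaternion [w, x, y, z].
In Python, from bench import * gives the robot as it stands. The module is installed in compiled form; this text tells all that it offers.
- The arm moves only by the tool step_arm, never from a script. Its argument "motion" is one flat list of numbers, 7 for each row, row after row: the shift along the tool's x, y, z in mm, then the turn, a rotation vector about the tool's x, y, z in rad, then the closure, from -1 (fully open) to 1 (shut). A call has 1 to 12 rows; each row is the pose to reach, as a shift and turn from the pose commanded when the call began, along the tool's axes at that moment; what a row does not reach only later rows make up. A row lasts 1/8 s, in which the tool goes at most 62.5 mm and 10.7 degrees, less where a joint would pass 70% of its speed; a pose out of reach is approached as far as the arm can. A call with a gripper value outside its range is refused whole. The fingers move at their own pace and stop on an object; "force" is the grip in N (left out, the last holds). Time passes only in rows, so rows that repeat a pose let the fingers close. It gives the time, the measured TCP pose, the force, the opening and the grip force at its end, in the units of the state.
- observe(): the state, without advancing time (a new reading comes with each control period).
- snapshot(name): name is "scene" or "top"; returns a dict with "img" (384x512x3 uint8, red, green, blue), "range_z" (384x512 float32, m along the optical axis (not along the pixel's ray), 0 where there is no reading), "vertical_fov" (degrees; the focal length in pixels is half the picture's height over the tangent of half this angle, whatever the lens; pixels are square), "cx", "cy" (the principal point, pixels), "rvec" (rotation vector, rad) and "tvec" (3), from world to camera coordinates, as OpenCV has them. Camera axes: x right, y down, z forward; pixel columns grow to the right and rows downward; lengths in m; the calibration is good to about 2 mm. A picture is of the moment at which its call begins.
- finish_job(): hands the job in; it is judged then, once.
Trained networks look in the newest picture that a camera, given by its name, has taken for a name from the list of things; names that differ only in an ending like _2 or _b are one class to them, and where a whole thing is asked for, a point or a joint stands for the part that bears it (a point fixed in the world has none). Each returns a list of dicts, best first, with "p" (0 to 1); they miss things now and then, are a little off and sometimes report something else, mostly with a low value. They report only what shows in the picture. A call takes as long as a camera call. They do not tell look-alikes from the thing itself.
- find_in(camera, thing): "rect" ([left, top, right, bottom] in pixels, round what is visible of it).
- cut_out(camera, thing): "mask" (384x512 bool, what is visible of it) and "rect" ([left, top, right, bottom] in pixels, round what is visible of it).
- spot_point(camera, thing): "position" ([row, column] in pixels: a listed point, or the origin of a listed thing).
The state is a dict: "clock": time; "joints": joint angles; "dq": joint speeds; "effort": joint torques, N m; "tcp_pos": TCP position; "tool_rot": TCP orientation; "wrist_force": force on the tool from outside, world axes, zero at the start; "moment": the same for the moment, N m; "grip_width": finger opening in m; "grip_force": force on a finger pad.
Only numpy, scipy, OpenCV 4.12 (cv2) and the standard library are available. Lean on these libraries where they do the work, as an engineer would, in place of code of your own. Each camera call takes 0.05 s, during which the arm holds its last target. There are 200 camera calls.

## Task

One of the small flat cheeses in the clear case is due for its surface pH check. Lift the case's stiff lid by its blue tab to about 70 degrees open (short of upright, so that the condensation on it runs back into the case) and leave it standing there by itself; then draw the yellow pH meter out of its stand and set its tip squarely on the blue stamp, the meter upright, pressing gently until the sprung nose is about half in. Finish while holding the meter there for its reading: do not put it down or let go, touch the cheeses with nothing but the meter's nose, and leave everything else where it is.

Things in the scene. Friction and masses are not known exactly. Their poses are not given: they have to be found in the camera images.
- clear_case: Clear flat case, 303 x 248 x 36 mm, fixed on a white board (its top at z = 0.018). Origin: centre of its underside; x axis towards the hinge side (roughly away from the robot), y left, z up. Inner floor 2 mm, walls 30 mm high: front wall's outer face at x = -137 mm, sides at y = +-119 mm. The lid is a flat sheet, 31 to 33 mm up when shut, its front edge at x = -140 mm.
- case_hinge (a point): Middle of the lid's hinge line, at x = +148.5 mm, z = +32 mm in the case's frame; the hinge line runs along the case's y axis.
- clear_case_lid (a joint): Angle of the lid, rad: 0 is shut, grows as the front edge rises (1.22 is 70 degrees, 1.57 upright, stop at 1.92). Starts shut or a little ajar (0 to 0.2). Stiff hinge: it needs about 2 N at the tab and stays wherever it is left.
- lid_tab_grip (a point): Grip point in the blue pull tab that sticks out of the middle of the lid's front edge, in the lid's plane. Tab: 26 mm wide (along case y), 10 mm thick, 36 mm beyond the edge; the point is 23 mm beyond the edge, 311.5 mm from the hinge line. Pinched across its width, the tab can turn between the fingers as the lid rises. Axes turn with the lid (x to the hinge).
- meter_stand: Fixed stand for the meter: round steel foot 84 mm across with an upright white plastic tube, 35 mm outside diameter, 76 mm high in all. Origin: centre of its underside. The tall screw press (0.4 m high, with a cross handle) stands just behind it, about x = 0.57 to 0.81, y = -0.29 to -0.06, where the moving gripper must not run into it.
- ph_meter: Yellow pocket pH meter, 0.13 kg, 191 mm long, standing tip down in the stand's tube, 59 mm deep, 2 mm play; lifts straight out. Origin: flat end of its nose when out (17.5 mm above the table at first); z axis from nose to butt. Yellow grip: flat-sided, 34 mm (its x) by 25 mm (its y), from 58.5 to 191 mm above the origin; below it a black stem, 17 mm across.
- meter_grip (a point): Point on the meter's axis in its yellow grip, 150 mm above the nose tip (41 mm below the butt): a good place to grip. Axes as body ph_meter.
- meter_tip (a point): Centre of the flat end (11 mm across) of the sprung nose that stands 14 mm out of the black stem. It moves with the nose.
- meter_nose (a joint): How far the sprung nose is pushed in, m: 0 is fully out, 0.008 fully in. It takes 1.0 N to start and then 0.5 N per mm (3 N half in, 5 N fully in).
- cheese_stamped: The small flat round cheese with the blue stamp, ivory, 60 mm diameter, 24 mm high, loose on the floor of the case. Origin: centre of its underside. It is one of the three in the front row of the case, in any of the three places and turned any way.
- stamp (a point): Centre of the blue stamp, a round spot 13 mm across on the top face of that cheese, 10 mm from its centre. z axis up.
- cheese_plain_1: Another small flat cheese (60 x 24 mm, unstamped) in the front row.
- cheese_plain_2: Another small flat cheese (60 x 24 mm, unstamped) in the front row.
- cheese_back_1: Another small flat cheese (60 x 24 mm, unstamped) in the back row.
- cheese_back_2: Another small flat cheese (60 x 24 mm, unstamped) in the back row.
- rind_brush: Brush with a wooden back, 43 x 125 x 38 mm, bystander on the white board to the left of the case. Origin: centre of its underside.
- kitchen_timer: Red and white round timer, 62 mm across, 40 mm high, bystander near the robot. Origin: centre of its underside.
- label_roll: Roll of paper labels, 110 x 95 x 35 mm, bystander on the right near the robot. Origin: centre of its underside.
- salt_shaker: Steel shaker, 66 mm across, 96 mm high, bystander on the right. Origin: centre of its underside.
There are look-alikes about, which are no part of the job. There is more than one size of the ph_meter; the one meant has the size given above.

How it is judged:
By the outcome, as a careful person would: the job done as asked, in the order asked, and still so for the second after the job is handed in, while the arm keeps its last pose, push and grip.
It also fails if it takes over 58 s, if anything falls off the work surface, if the arm or the gripper's body presses on something with over 40 N, if the wrist force passes 120 N, or if a joint passes its speed limit or range.

## Working session

There is one attempt and no reset: what is moved stays moved. The work goes in short steps, Python scripts to look and compute and a tool call to move; the robot and the scene stay as the last step left them, time stands still between calls to the robot, and variables do not carry over. Pictures are saved under pics/ and viewed, at most 11 in all, crops included, and the job is handed in when it is done.

Besides the shell and the picture viewer there is one more tool, called after "Emit:" by a JSON object that holds its "op" and its "data", one argument or row to a line. step_arm: Moves the arm, as the interface text tells. Its arguments: {"type":"object","properties":{"motion":{"type":"array"},"force":{"type":"number"}},"required":["motion"]}

```bash
mkdir -p pics; cat > h.py <<'E'
from bench import *
import numpy as np, cv2
from scipy.spatial.transform import Rotation as R
def cam(s):
    f=192/np.tan(np.radians(s["vertical_fov"])/2); M=cv2.Rodrigues(np.array(s["rvec"],float))[0]
    return f,M,np.array(s["tvec"],float)
def cloud(s):
    f,M,t=cam(s); z=s["range_z"]; v,u=np.mgrid[:384,:512]
    P=np.stack([(u-s["cx"])/f*z,(v-s["cy"])/f*z,z],-1); return (P-t)@M
def atz(s,rc,z):
    f,M,t=cam(s); d=np.array([(rc[1]-s["cx"])/f,(rc[0]-s["cy"])/f,1])@M; o=-t@M
    return o+d*(z-o[2])/d[2]
def proj(s,p):
    f,M,t=cam(s); q=M@np.array(p)+t; return [q[1]/q[2]*f+s["cy"],q[0]/q[2]*f+s["cx"]]
def save(im,n): cv2.imwrite("pics/"+n,im[...,::-1])
def tool():
    o=observe(); return np.array(o["tcp_pos"]),R.from_quat(o["tool_rot"],scalar_first=True),o
E
python3 - <<'E'
from h import *
np.set_printoptions(precision=3,suppress=True)
for c in ("scene","top"):
    s=snapshot(c); np.save(c+".npy",s,allow_pickle=True); save(s["img"],c+"0.png")
    f,M,t=cam(s); print(c,f,-t@M,M[2])
    for n in ("clear_case","case_hinge","lid_tab_grip","meter_stand","ph_meter","meter_grip","meter_tip","cheese_stamped","stamp","cheese_plain_1","rind_brush","kitchen_timer"):
        for d in spot_point(c,n)[:4]: print(n,np.round(d["p"],2),np.round(d["position"],1))
p,r,o=tool(); print(o["tool_rot"],r.as_matrix(),o["clock"],o["grip_width"])
E
```

```text
scene 371.22724954509147 [-0.282  0.591  0.628] [ 0.755 -0.489 -0.437]
clear_case 0.55 [222.1 230.7]
clear_case 0.53 [225.3 262.5]
case_hinge 0.8 [191.9 211.3]
lid_tab_grip 0.74 [226.5 254.4]
meter_stand 0.54 [223.9 333.5]
ph_meter 0.62 [253.4 335.6]
ph_meter 0.51 [240. 354.]
meter_grip 0.84 [209.  356.2]
meter_grip 0.61 [178.9 333.9]
meter_grip 0.61 [218.3 230.5]
meter_grip 0.58 [186.4 339.8]
meter_tip 0.46 [252.7 330.5]
cheese_stamped 0.66 [226.3 378.1]
cheese_stamped 0.52 [240.8 224.3]
stamp 0.58 [231.8 222.1]
cheese_plain_1 0.52 [228.2 262.3]
cheese_plain_1 0.51 [231.5 241.3]
cheese_plain_1 0.43 [196.3 210. ]
rind_brush 0.82 [260.3 143. ]
rind_brush 0.65 [239.1 223.7]
kitchen_timer 0.88 [257.1 288.7]
kitchen_timer 0.51 [226.1 376.6]
kitchen_timer 0.44 [195.6 213.9]
top 412.96958017232726 [0.283 0.039 1.552] [ 0.188  0.    -0.982]
clear_case 0.96 [185.9 240.7]
case_hinge 0.65 [145.4 243. ]
lid_tab_grip 0.7 [227.1 238.9]
meter_stand 0.68 [225.3 320.5]
meter_stand 0.46 [145.8 240.7]
ph_meter 0.53 [223.4 316.3]
ph_meter 0.42 [263.3 316.8]
meter_grip 0.62 [217.2 324.8]
meter_grip 0.39 [255.9 320.1]
meter_tip 0.43 [226.5 239.6]
cheese_stamped 0.55 [250.1 261.5]
cheese_stamped 0.22 [202.7 161.4]
stamp 0.49 [187.4 241.2]
stamp 0.26 [220.6 325.3]
rind_brush 0.74 [202.5 159.5]
kitchen_timer 0.49 [249.3 256.5]
[0.    0.16  0.987 0.   ] [[-0.949  0.315  0.   ]
 [ 0.315  0.949  0.   ]
 [-0.     0.    -1.   ]] 1.3 0.08824420350747572
```

```bash
sleep 1
python3 - <<'E'
from h import *
for c,(a,b,d,e) in {"scene":(150,290,180,420),"top":(120,290,140,380)}.items():
    s=np.load(c+".npy",allow_pickle=True).item(); im=s["img"]
    save(cv2.resize(im[a:b,d:e],None,fx=3.3,fy=3.3,interpolation=cv2.INTER_CUBIC),c+"c.png")
E
```

```text
(no output)
```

View pics/scenec.png

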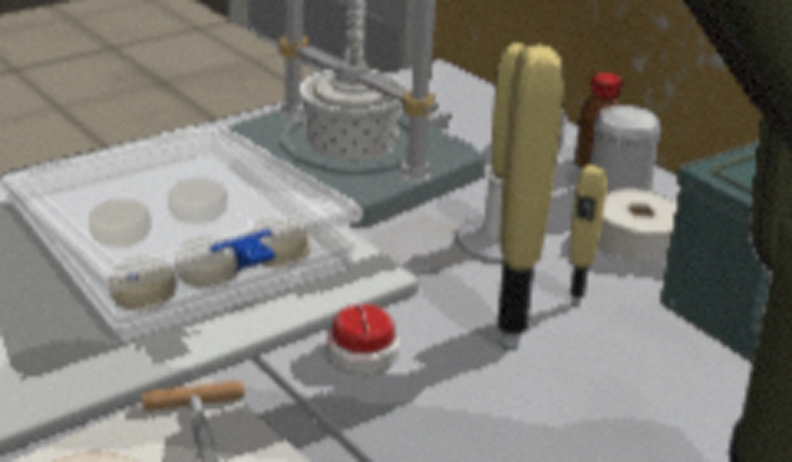

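View pics/topc.png

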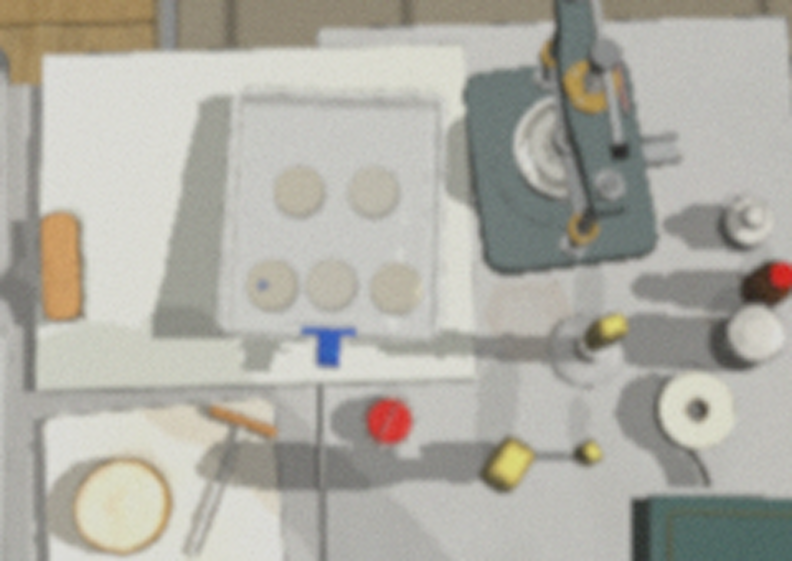

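View pics/scene0.png

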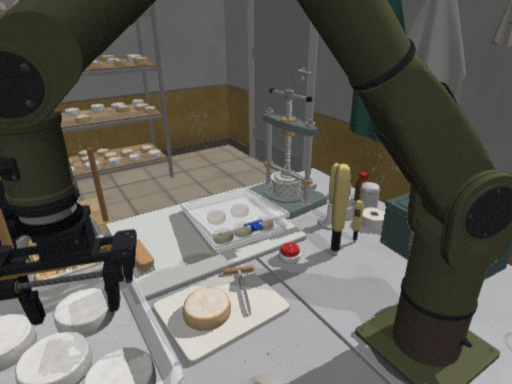

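Look-alikes for the meter, in top pixels: the one in the stand at about (col 323, row 220), a bigger one standing free at (295, 261), and a small one at (318, 257). I choose the one in the stand. The stamped cheese is front-left, with its stamp at about (220, 206). The tab is at about (239, 226).

```bash
python3 - <<'E'
from h import *
np.set_printoptions(precision=4,suppress=True)
s=np.load("top.npy",allow_pickle=True).item(); im=s["img"].astype(int); C=cloud(s)
r,g,b=im[...,0],im[...,1],im[...,2]; v,u=np.mgrid[:384,:512]
blue=(b>r+50)&(b>g+40)&(v>215)&(v<235)&(u>225)&(u<255)
P=C[blue]; print("tab n",blue.sum(),P.mean(0),"z pct",np.percentile(P[:,2],[5,25,50,75,95]))
for row in range(217,233):
    m=blue&(v==row)
    if m.any(): print(row,m.sum(),u[m].min(),u[m].max(),np.median(C[m],0))
st=(b>r+15)&(v>200)&(v<212)&(u>212)&(u<228); print("stamp",st.sum(),v[st].mean(),u[st].mean(), atz(s,[v[st].mean(),u[st].mean()],.044),np.median(C[st],0))
ye=(r>b+35)&(g>b+25)&(v>210)&(v<232)&(u>312)&(u<335); Q=C[ye]; print("yel",ye.sum(),np.percentile(Q[:,2],[5,50,95]))
t=ye&(C[...,2]>.19); print("butt",t.sum(),C[t].mean(0),cv2.minAreaRect(C[t][:,:2].astype(np.float32)))
# board edges / cheeses z
for px in ([206,222],[206,240],[206,260],[178,230],[178,253],[190,200],[160,200]): print(px,C[px[0],px[1]])
# stand foot disk
m=(v>205)&(v<245)&(u>300)&(u<340)
for lo,hi in((.06,.09),(.003,.02)):
    q=C[m&(C[...,2]>lo)&(C[...,2]<hi)]; print(lo,len(q),q.min(0),q.max(0)) if len(q) else 0
m=(C[...,2]>.25)&(C[...,0]>.4)&(C[...,1]<0)&(C[...,1]>-.4); print("press",C[m].min(0),C[m].max(0))
big=cv2.resize(s["img"][140:235,195:340],None,fx=5.5,fy=5.5,interpolation=cv2.INTER_CUBIC); save(big,"crop1.png")
E
```

```text
tab n 83 [0.4728 0.1166 0.1071] z pct [0.0834 0.0869 0.0896 0.0924 0.0953]
220 15 232 246 [0.4903 0.1189 0.0857]
221 11 236 246 [0.4861 0.1115 0.0877]
222 7 236 242 [0.4828 0.1187 0.0869]
223 6 237 242 [0.479  0.1172 0.088 ]
224 7 236 242 [0.475  0.1187 0.0923]
225 7 236 242 [0.4718 0.1189 0.0896]
226 7 236 242 [0.468  0.1189 0.0914]
227 7 236 242 [0.4644 0.1189 0.0925]
228 6 237 242 [0.4606 0.1171 0.0925]
229 6 237 242 [0.4576 0.1174 0.0892]
230 4 238 241 [0.4536 0.1172 0.0919]
stamp 1 206.0 219.0 [0.5505 0.1945 0.044 ] [0.5451 0.1913 0.0745]
yel 61 [0.1922 0.2057 0.2101]
butt 59 [ 0.4708 -0.1706  0.2049] ((0.4717497229576111, -0.17123174667358398), (0.02219131588935852, 0.027880355715751648), 5.595459938049316)
[206, 222] [0.5434 0.1797 0.0822]
[206, 240] [0.5421 0.1147 0.08  ]
[206, 260] [0.541  0.0424 0.0756]
[178, 230] [0.6507 0.1508 0.0663]
[178, 253] [0.6483 0.0656 0.0665]
[190, 200] [0.62   0.2698 0.0125]
[160, 200] [0.736  0.2687 0.0217]
0.06 21 [ 0.4548 -0.1862  0.0601] [ 0.48   -0.1556  0.0819]
0.003 417 [ 0.4011 -0.2576  0.003 ] [ 0.549  -0.1076  0.0196]
press [ 0.5673 -0.1828  0.2689] [ 0.8095 -0.1184  0.4013]
```

View pics/crop1.png

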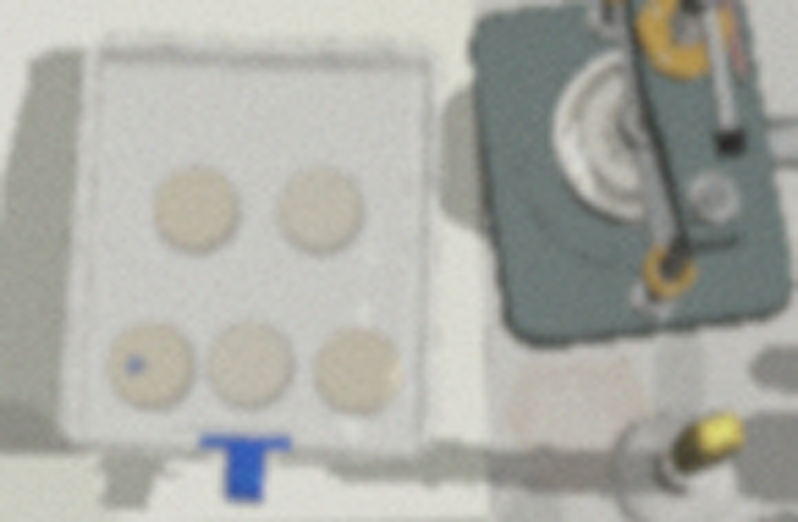

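```bash
cat >> h.py <<'E'
def avg(c,n=8):
    S=[snapshot(c) for _ in range(n)]; s=S[0]; s["f"]=np.mean([q["img"].astype(float) for q in S],0)
    s["range_z"]=np.median([q["range_z"] for q in S],0); return s
def centroid(w,box):
    a,b,c,d=box; W=np.clip(w[a:b,c:d],0,None); v,u=np.mgrid[a:b,c:d]; return [(W*v).sum()/W.sum(),(W*u).sum()/W.sum()]
E
python3 - <<'E'
from h import *
np.set_printoptions(precision=4,suppress=True)
s=avg("top"); np.save("topavg.npy",s,allow_pickle=True); I=s["f"]; C=cloud(s)
bl=I[...,2]-(I[...,0]+I[...,1])/2
print(np.round(bl[202:211,214:226]))
w=bl-np.median(bl[202:211,214:226])-8
rc=centroid(w,(203,210,216,223)); print("stamp",rc,atz(s,rc,.044))
# tab: mask, per row center & lid plane fit
w=bl-30; 
for row in (223,226,229):
    rc=centroid(w,(row,row+1,232,247)); print("tab",rc,C[row,237:242].mean(0),atz(s,rc,.0905))
v,u=np.mgrid[:384,:512]
m=(bl>40)&(v>215)&(v<234)&(u>225)&(u<250); print("tab rows",v[m].min(),v[m].max(), bl[214:234,239].round())
z=C[...,2]; lid=C[150:218,217:265].reshape(-1,3); 
# refine: ridge of lid via stamp-unoccluded depth
A=np.c_[lid[:,:2],np.ones(len(lid))]; k=np.ones(len(lid),bool)
for _ in range(10):
    q=np.linalg.lstsq(A[k],lid[k,2],rcond=None)[0]; e=lid[:,2]-A@q; k=abs(e)<.006
print("lid plane",q,k.mean(), "hinge x at z=.05:",(.05-q[2]-q[1]*.12)/q[0])
# cheese centre circle in image: silhouette
# meter yaw fit
ye=np.clip((I[...,0]+I[...,1])/2-I[...,2],0,None); ye/=np.percentile(ye[212:232,312:335],97)
ye=np.clip(ye,0,1)
a0,b0,c0,d0=205,240,305,340; best=[]
from scipy.optimize import minimize
def render(p):
    x,y,th,tx,ty=p; n=[]
    for zz in(.076,.2085):
        k=(zz-.076)
        for sx,sy in((1,1),(1,-1),(-1,-1),(-1,1)):
            for cut in(1,):
                ax,ay=sx*.017,sy*.0125
                n.append(proj(s,[x+tx*k+ax*np.cos(th)-ay*np.sin(th),y+ty*k+ax*np.sin(th)+ay*np.cos(th),zz])[::-1])
    n=np.array(n); h=cv2.convexHull(((n-[c0,a0]+.5)*8).astype(np.float32)).astype(np.int32)
    M=np.zeros(((b0-a0)*8,(d0-c0)*8),np.float32); cv2.fillConvexPoly(M,h,1); return cv2.resize(M,None,fx=1/8,fy=1/8,interpolation=cv2.INTER_AREA)
T=ye[a0:b0,c0:d0]
for th in np.radians(np.arange(-90,90,10)):
    r=minimize(lambda p:((render([p[0],p[1],th,0,0])-T)**2).sum(),[.468,-.172],method="Nelder-Mead",options=dict(initial_simplex=[[.468,-.172],[.474,-.172],[.468,-.166]]))
    best.append((r.fun,np.degrees(th),r.x))
for x in sorted(best,key=lambda t:t[0])[:18]: print(x)
E
```

```text
[[ -5.  -9. -15. -18. -20. -20. -20. -19. -20. -19. -20. -19.]
 [ -5. -11. -18. -19. -19. -18. -18. -20. -19. -19. -19. -19.]
 [ -8. -15. -19. -17. -11.  -8.  -9. -15. -19. -19. -18. -20.]
 [ -9. -16. -19. -14.   0.  10.   5. -10. -17. -20. -20. -19.]
 [ -8. -17. -19. -12.   6.  18.  12.  -5. -16. -19. -20. -19.]
 [ -9. -15. -20. -14.   1.   8.   2. -10. -17. -19. -20. -19.]
 [ -8. -13. -18. -17. -11.  -9. -12. -18. -18. -19. -19. -18.]
 [ -6. -12. -18. -18. -18. -18. -19. -20. -20. -19. -19. -19.]
 [ -5.  -9. -15. -18. -20. -20. -20. -20. -19. -20. -20. -19.]]
stamp [np.float64(205.9378648088872), np.float64(219.1470532856336)] [0.5507 0.1939 0.044 ]
tab [np.float64(223.0), np.float64(239.2411537317871)] [0.4789 0.1188 0.0898] [0.4788 0.1179 0.0905]
tab [np.float64(226.0), np.float64(239.147790914748)] [0.4679 0.1189 0.0922] [0.4681 0.1184 0.0905]
tab [np.float64(229.0), np.float64(239.21815154038302)] [0.4571 0.119  0.0928] [0.4573 0.1183 0.0905]
tab rows 219 230 [ -6.  -5.  -5.  -3.   7.  39.  83. 104. 105. 105. 105. 103. 102. 100.
  97.  85.  53.  13.  -4.  -9.]
lid plane [-0.118
[... 823 characters left out ...]
oat64(73.76880139056766), np.float64(-20.0), array([ 0.4702, -0.173 ]))
(np.float64(76.2225866789893), np.float64(59.99999999999999), array([ 0.4748, -0.1712]))
(np.float64(76.38260501648759), np.float64(-90.0), array([ 0.4724, -0.1706]))
(np.float64(77.77188809760803), np.float64(20.0), array([ 0.4724, -0.1736]))
(np.float64(78.07714762553445), np.float64(-10.0), array([ 0.4729, -0.1724]))
(np.float64(78.42254179497777), np.float64(80.0), array([ 0.4741, -0.172 ]))
(np.float64(78.55591151056689), np.float64(70.0), array([ 0.4743, -0.1726]))
(np.float64(79.03544817890234), np.float64(0.0), array([ 0.4721, -0.1741]))
(np.float64(79.73317495841624), np.float64(10.0), array([ 0.4724, -0.1737]))
```

```bash
cat >> h.py <<'E'
def down(yaw): # tool down, tool y at angle yaw from world +y
    c,s_=np.cos(yaw),np.sin(yaw); y=np.array([-s_,c,0]); z=np.array([0,0,-1.]); return R.from_matrix(np.c_[np.cross(y,z),y,z])
def go(pos,rot=None,base=None):
    p,r,o=tool() if base is None else base
    print("shift mm",np.round(r.inv().apply(np.array(pos)-p)*1000,1),"turn",np.round((r.inv()*(rot or r)).as_rotvec(),3))
E
python3 - <<'E'
from h import *
np.set_printoptions(precision=4,suppress=True)
s=np.load("topavg.npy",allow_pickle=True).item(); C=cloud(s); mid=[]
for row in range(150,216,3):
    k=[u for u in range(195,290) if C[row,u,2]>.043 ]; 
    l,r=C[row,k[0]],C[row,k[-1]]; mid.append([(l[0]+r[0])/2,(l[1]+r[1])/2,l[1]-r[1]])
mid=np.array(mid); print(mid)
g=abs(mid[:,2]-.243)<.012; f=np.polyfit(mid[g,0],mid[g,1],1); print("yaw",np.degrees(np.arctan(f[0])),"y at tab",np.polyval(f,.466),"y hinge",np.polyval(f,.775))
print("hinge spot",atz(s,[145.4,243],.05)); 
for px in ([261,295],[257,318]): print(C[px[0],px[1]])
for n in range(6):
  pass
yaw=f[0]; p,r,o=tool(); print(p,o["wrist_force"]); go([.466,.1183,.16],down(-.06)); go([.466,.1183,.0727],down(-.06))
E
```

```text
[[0.7615 0.1052 0.2421]
 [0.7486 0.1031 0.2448]
 [0.7366 0.1034 0.2443]
 [0.7247 0.1074 0.244 ]
 [0.7124 0.1074 0.2431]
 [0.7004 0.1076 0.2427]
 [0.6887 0.1076 0.2421]
 [0.6764 0.1078 0.2414]
 [0.6649 0.11   0.2449]
 [0.6529 0.1101 0.2442]
 [0.6411 0.11   0.2434]
 [0.6293 0.1101 0.2427]
 [0.6185 0.1102 0.2425]
 [0.6069 0.1123 0.2458]
 [0.5957 0.1126 0.2455]
 [0.5834 0.1125 0.2443]
 [0.5723 0.1124 0.2437]
 [0.5609 0.1126 0.2432]
 [0.5498 0.1147 0.2466]
 [0.5386 0.115  0.2463]
 [0.5272 0.1146 0.2449]
 [0.5158 0.1168 0.241 ]]
yaw -2.71282180841664 y at tab 0.11824101280156817 y hinge 0.10359963931922239
hinge spot [0.7808 0.1011 0.05  ]
[ 0.3326 -0.0608  0.2746]
[ 0.3492 -0.15    0.1386]
[0.1971 0.5931 0.2387] [ 0.7627  0.2559 -0.5126]
shift mm [-404.9 -365.8   78.7] turn [ 0.     0.    -0.261]
shift mm [-404.9 -365.8  166. ] turn [ 0.     0.    -0.261]
```

Emit:
{"op": "step_arm", "data": {
  "motion": [-45,-40,0,0,0,-0.03,0.1,-95,-85,0,0,0,-0.06,0.1,-140,-125,5,0,0,-0.09,0.1,-185,-167,15,0,0,-0.12,0.1,-230,-208,25,0,0,-0.15,0.1,-275,-248,40,0,0,-0.19,0.1,-320,-289,50,0,0,-0.22,0.1,-365,-330,65,0,0,-0.25,0.1,-405,-366,78,0,0,-0.274,0.1,-405,-366,78,0,0,-0.274,0.1,-405,-366,78,0,0,-0.274,0.1]
}}

```text
clock: 3.08
tcp_pos: [0.466, 0.1189, 0.1608]
tool_rot: [0.0, 0.023, 1.0, 0.001]
wrist_force: [-1.1, -0.2, 0.4]
grip_width: 0.0395
grip_force: 0.0
```

```bash
python3 - <<'E'
from h import *
p,r,o=tool(); print(p,o["wrist_force"],o["grip_width"]); go([.466,.1183,.0727],down(-.047))
s=snapshot("scene"); save(cv2.resize(s["img"][120:280,150:400],None,fx=3,fy=3,interpolation=cv2.INTER_CUBIC),"sc2.png")
E
```

```text
[0.46599371 0.11885426 0.16083184] [-1.12102912 -0.17749305  0.39649905] 0.039465609653436755
shift mm [-0.  -0.7 88.1] turn [0.001 0.    0.   ]
```

View pics/sc2.png

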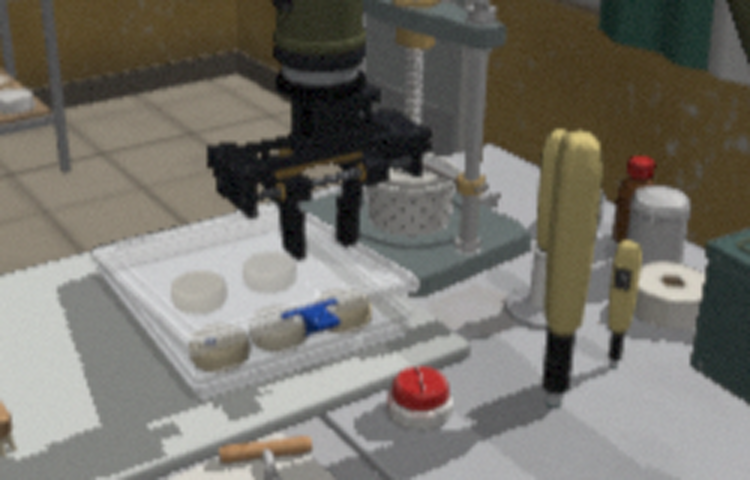

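The open fingers stand straight over the blue tab (tab at crop (315, 318)), with the lid a little ajar and the big look-alike in front of the stand. Going down to pinch.

Emit:
{"op": "step_arm", "data": {
  "motion": [0,-1,30,0,0,0,0.1,0,-1,60,0,0,0,0.1,0,-1,88,0,0,0,0.1,0,-1,88,0,0,0,0.1,0,-1,88,0,0,0,1,0,-1,88,0,0,0,1,0,-1,88,0,0,0,1,0,-1,88,0,0,0,1],
  "force": 15
}}

```text
clock: 4.12
tcp_pos: [0.4664, 0.1186, 0.0733]
tool_rot: [0.001, 0.023, 1.0, 0.001]
wrist_force: [-1.3, 5.0, 1.2]
grip_width: 0.0256
grip_force: 15.0
```

```bash
python3 - <<'E'
from h import *
p,r,o=tool(); print(p,o["wrist_force"],o["grip_width"],o["grip_force"])
# arc: keep tool down; tab at grip point fixed relative to TCP
th0=.118; L=.3115; yw=-.047
for th in [.2,.3,.4,.5,.6,.7,.8,.9,1.0,1.1,1.16,1.22]:
    d=L*(np.cos(th0)-np.cos(th)); go(p+[d*np.cos(yw),d*np.sin(yw),L*(np.sin(th)-np.sin(th0))],None,(p,r,o))
E
```

```text
[0.46640479 0.11855139 0.07330403] [-1.26236966  4.98878455  1.15601802] 0.02558491589763255 14.991520534204028
shift mm [ -4.1   0.1 -25.2] turn [0. 0. 0.]
shift mm [-11.8   0.1 -55.4] turn [0. 0. 0.]
shift mm [-22.5   0.2 -84.6] turn [0. 0. 0.]
shift mm [ -36.1    0.2 -112.6] turn [0. 0. 0.]
shift mm [ -52.4    0.3 -139.1] turn [0. 0. 0.]
shift mm [ -71.3    0.3 -163.9] turn [0. 0. 0.]
shift mm [ -92.6    0.4 -186.6] turn [0. 0. 0.]
shift mm [-116.     0.4 -207.2] turn [0. 0. 0.]
shift mm [-141.4    0.4 -225.2] turn [0. 0. 0.]
shift mm [-168.4    0.4 -240.7] turn [0. 0. 0.]
shift mm [-185.3    0.4 -248.6] turn [0. 0. 0.]
shift mm [-202.7    0.4 -255.6] turn [0. 0. 0.]
```

Emit:
{"op": "step_arm", "data": {
  "motion": [-2,1,-12,0,0,0,1,-4,1,-25,0,0,0,1,-8,1,-40,0,0,0,1,-12,1,-55,0,0,0,1,-17,1,-70,0,0,0,1,-22,1,-84,0,0,0,1,-29,1,-98,0,0,0,1,-36,1,-112,0,0,0,1,-36,1,-112,0,0,0,1]
}}

```text
clock: 5.25
tcp_pos: [0.5021, 0.1166, 0.1853]
tool_rot: [0.0, 0.024, 1.0, 0.0]
wrist_force: [-1.3, 4.1, 2.2]
grip_width: 0.0259
grip_force: 15.0
```

```bash
python3 - <<'E'
from h import *
p,r,o=tool(); print(p,o["wrist_force"],o["moment"],o["grip_width"],o["grip_force"])
E
```

```text
[0.50208895 0.11662981 0.18534308] [-1.25178528  4.11736492  2.2192843 ] [0.71918499 0.27595995 0.00456946] 0.025855480363511003 14.99834842456039
```

Emit:
{"op": "step_arm", "data": {
  "motion": [-8,1,-13.5,0,0,0,1,-16,1,-26.5,0,0,0,1,-26,1,-39,0,0,0,1,-35,1,-51,0,0,0,1,-46,1,-63,0,0,0,1,-56.5,1,-74,0,0,0,1,-68,1,-84.5,0,0,0,1,-80,1,-94.6,0,0,0,1,-92,1,-104,0,0,0,1,-105,1,-112.6,0,0,0,1,-118,1,-120.5,0,0,0,1,-132,1,-128,0,0,0,1]
}}

```text
clock: 6.75
tcp_pos: [0.6322, 0.1096, 0.3116]
tool_rot: [-0.003, 0.024, 1.0, -0.002]
wrist_force: [-2.1, -0.3, -0.8]
grip_width: 0.0255
grip_force: 15.0
```

```bash
python3 - <<'E'
from h import *
np.set_printoptions(precision=4,suppress=True)
p,r,o=tool(); print(p,o["wrist_force"],o["moment"],o["grip_width"],o["grip_force"])
s=snapshot("scene"); C=cloud(s); im=s["img"].astype(int)
m=(im[...,2]>im[...,0]+50)&(im[...,2]>im[...,1]+40); 
for d in spot_point("scene","lid_tab_grip")[:2]: print(d)
m&=(C[...,0]>.55)&(C[...,0]<.75)&(abs(C[...,1]-.11)<.06); print(m.sum(),np.median(C[m],0),C[m].min(0),C[m].max(0))
save(cv2.resize(s["img"][60:280,130:400],None,fx=2.7,fy=2.7,interpolation=cv2.INTER_CUBIC),"sc3.png")
E
```

```text
[0.6322 0.1096 0.3116] [-2.1435 -0.2824 -0.8348] [0.0816 0.6649 0.0301] 0.02552391651357368 15.000835214741528
{'position': [235.9, 223.1], 'p': 0.67}
{'position': [127.6, 226.4], 'p': 0.65}
39 [0.6226 0.1088 0.3115] [0.6189 0.0991 0.3056] [0.6308 0.1232 0.3378]
```

View pics/sc3.png

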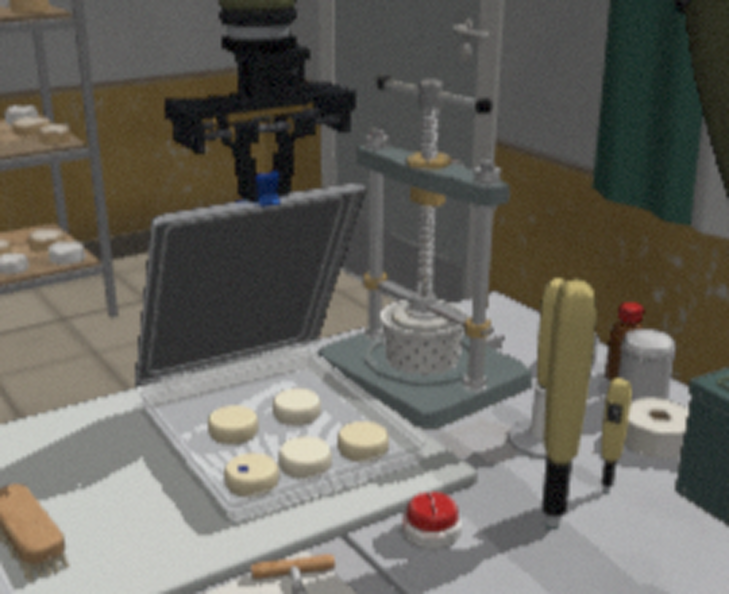

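The lid is well up (tab at crop (268, 188), in the fingers) and the stamped cheese shows front-left at (243, 469). Finishing the arc, then measuring before release.

Emit:
{"op": "step_arm", "data": {
  "motion": [-9,0,-4.5,0,0,0,1,-18,0,-8.5,0,0,0,1,-28,0,-13,0,0,0,1,-37,0,-16.5,0,0,0,1,-37,0,-16.5,0,0,0,1,-37,0,-16.5,0,0,0,1]
}}

```text
clock: 7.6
tcp_pos: [0.6716, 0.1076, 0.3284]
tool_rot: [0.0, 0.024, 1.0, -0.001]
wrist_force: [2.2, -5.4, -4.2]
grip_width: 0.0259
grip_force: 15.0
```

```bash
python3 - <<'E'
from h import *
np.set_printoptions(precision=4,suppress=True)
p,r,o=tool(); print(p,o["wrist_force"],o["moment"],o["grip_width"])
print("theta",np.arcsin((p[2]+.0135-.05)/.3115), np.arctan2(p[2]+.0135-.05,.775-p[0]))
s=avg("scene",5); C=cloud(s)
# lid plane fit
M=C.reshape(-1,3); k=(M[:,2]>.1)&(M[:,2]<.28)&(M[:,0]>.64)&(M[:,0]<.79)&(M[:,1]>.0)&(M[:,1]<.22); Q=M[k]; g=np.ones(len(Q),bool)
for _ in range(10):
    c=Q[g].mean(0); n=np.linalg.svd(Q[g]-c,full_matrices=False)[2][2]; g=abs((Q-c)@n)<.012
print(k.sum(),g.sum(),n,"angle from plane",np.degrees(np.arctan2(np.hypot(n[0],n[1]),abs(n[2]))))
E
```

```text
[0.6716 0.1076 0.3284] [ 2.1848 -5.434  -4.2293] [-0.9947 -0.3637 -0.0199] 0.02586213242345329
theta 1.2146249500909863 1.2303532921510585
2901 2901 [ 0.9415 -0.0508  0.3331] angle from plane 70.54328829353334
```

Emit:
{"op": "step_arm", "data": {
  "motion": [0,0,0,0,0,0,0.1,0,0,0,0,0,0,0.1,0,0,0,0,0,0,0.1,0,0,-20,0,0,0,0.1,0,0,-45,0,0,0,0.1,20,0,-75,0,0,0,0.1,60,0,-90,0,0,0,0.1,120,0,-90,0,0,0,0.1,180,0,-90,0,0,0,0.1,240,0,-90,0,0,0,0.1,260,0,-90,0,0,0,0.1,260,0,-90,0,0,0,0.1]
}}

```text
clock: 9.35
tcp_pos: [0.4102, 0.1221, 0.42]
tool_rot: [0.001, 0.022, 1.0, 0.0]
wrist_force: [0.1, 0.2, 0.4]
grip_width: 0.0399
grip_force: 0.0
```

```bash
python3 - <<'E'
from h import *
np.set_printoptions(precision=4,suppress=True)
p,r,o=tool(); print(p,o["wrist_force"],o["grip_width"])
s=avg("scene",5); C=cloud(s)
M=C.reshape(-1,3); k=(M[:,2]>.1)&(M[:,2]<.28)&(M[:,0]>.64)&(M[:,0]<.79)&(M[:,1]>.0)&(M[:,1]<.22); Q=M[k]; c=Q.mean(0); n=np.linalg.svd(Q-c,full_matrices=False)[2][2]
print("lid",k.sum(),n,np.degrees(np.arctan2(np.hypot(n[0],n[1]),abs(n[2]))))
# meter butt, top
t=np.load("topavg.npy",allow_pickle=True).item(); I=t["f"]; Ct=cloud(t)
ye=(I[...,0]+I[...,1])/2-I[...,2]
np.set_printoptions(linewidth=250)
print(ye[212:234,312:335].round().astype(int)); print((I.mean(-1))[212:234,312:335].round().astype(int)); print((Ct[212:234,312:335,2]*1000).round().astype(int))
save(cv2.resize(t["img"][205:240,300:345],None,fx=16,fy=16,interpolation=cv2.INTER_CUBIC),"butt.png")
E
```

```text
[0.4102 0.1221 0.42  ] [0.0704 0.1819 0.3923] 0.03989955191587475
lid 2899 [ 0.9417 -0.0509  0.3326] 70.575577706722
[[10  7  5  4  5  5  4  4  4  4  4  6  5  5  5  5  6  6  6  6  5  5  5]
 [12  9  5  5  5  5  5  4  4  5  5  4  6  5  6  8  8  7  6  5  5  5  4]
 [13 10  6  4  5  5  5  4  4  4  5  6  8 14 18 21 17 10  7  6  5  4  5]
 [11  9  5  4  4  5  4  5  5  9 12 19 30 40 51 54 42 22  9  5  5  4  4]
 [ 7  6  4  4  4  4  4  6 10 21 36 53 68 77 85 85 69 40 16  6  4  3  4]
 [ 4  3  4  4  3  5  7 10 19 38 63 82 90 94 96 94 84 55 20  6  4  3  4]
 [ 3  5  5  4  4  5  8 16 27 46 70 88 96 96 96 95 89 65 26  6  3  3  4]
 [ 5  5  4  4  5  8 11 21 31 44 66 85 94 94 92 88 83 67 30  7  4  4  4]
 [ 3  3  5  4  7 11 16 22 30 39 59 77 87 87 80 74 66 51 23  6  4  4  3]
 [ 3  4  3  6  9 14 18 22 24 31 47 65 70 68 61 52 42 30 14  5  2  3  3]
 [ 3  3  5  6 10 14 19 20 21 25 35 45 49 47 37 28 20 11  7  4  4  4  3]
 [ 3  4  5  9 11 13 16 20 20 22 28 30 28 22 15 11  8  4  3  4  4  4  3]
 [ 3  4  5  8 12 12 15 18 20 20 19 18 14 10  8  7  5  4  4  4  4  4  4]
 [ 4  4  6  8 11 11 12 14 16 15 11  9  8  6  7 
[... 4083 characters left out ...]
9   9   4   0   0  -1   0   0  -1]
 [ 11   8  22  39  55  76  75  76  74  77  78  75  10   8   9   8   6   0  -1  -3   0  -3   0]
 [ 12   9  11  27  39  50  57  72  75  53  11   8   9   9   9   7   4  -2  -3   2   0  -3   1]
 [ 11  10  10  15  25  30  35  38  29  12   9   8   8   8   9   9  -1  -2   0  -2   1  -1  -2]
 [ 10  11  11  10  14  12  10  11  10  10   9   9   6   8   7   5   1   0   1  -3   0  -1   1]
 [  8  12   9   9  11  10  10   7  12  11  10  12   8   9   8   6  -2   2  -1   0  -2  -2   2]
 [ 10   8   7   9  11   9   7   7  10   8   7  10   5   7   6  -2  -2  -2  -2   0   0   0  -3]
 [  9   9   9   9   7   9   9   9   7   9   8   7   6   9   1   1  -2  -4  -2  -1   0  -1  -1]]
```

View pics/butt.png

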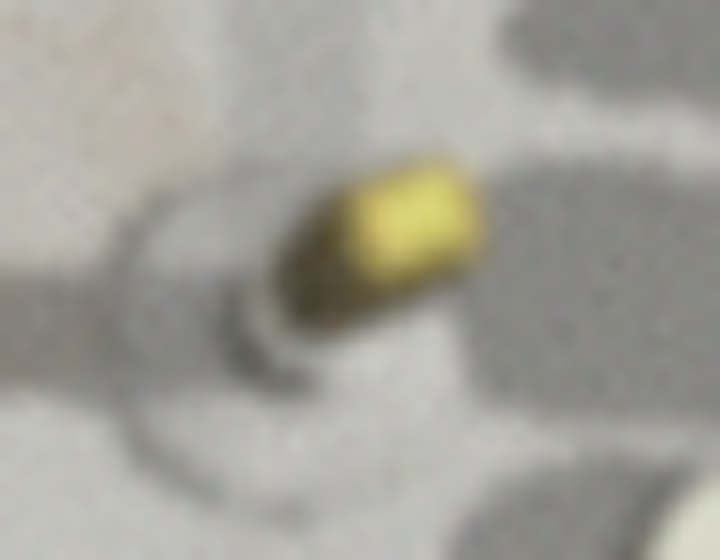

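```bash
python3 - <<'E'
from h import *
np.set_printoptions(precision=4,suppress=True)
s=np.load("topavg.npy",allow_pickle=True).item(); C=cloud(s)
print(atz(s,[218,325.5],.2085),atz(s,[225.9,317.3],.008))
sub=C[210:226,312:332].reshape(-1,3); q=sub[sub[:,2]>.2012]; print(len(q),q.mean(0),cv2.minAreaRect(q[:,:2].astype(np.float32)))
for n in("meter_stand","ph_meter","meter_grip"):
    snapshot("top"); print(n,[(round(d["p"],2),d["position"]) for d in spot_point("top",n)[:3]])
P=np.array([.470,-.171]); rot=down(.40)
go([*P,.30],rot); go([*P,.1485],rot)
E
```

```text
[ 0.4721 -0.1718  0.2085] [ 0.4712 -0.1708  0.008 ]
54 [ 0.4716 -0.171   0.2059] ((0.4720383882522583, -0.17116786539554596), (0.02130274847149849, 0.02702946588397026), 10.072015762329102)
meter_stand [(0.65, [226.8, 320.0])]
ph_meter [(0.59, [224.5, 316.4]), (0.38, [258.4, 317.0])]
meter_grip [(0.68, [188.0, 243.8]), (0.65, [260.3, 294.4]), (0.5, [256.7, 319.4])]
shift mm [ -72.4 -289.6  119. ] turn [ 0.    -0.    -0.447]
shift mm [ -72.4 -289.6  270.5] turn [ 0.    -0.    -0.447]
```

Emit:
{"op": "step_arm", "data": {
  "motion": [-12,-48,0,0,0,-0.07,-0.4,-24,-96,15,0,0,-0.14,-0.4,-37,-145,30,0,0,-0.2,-0.4,-49,-193,50,0,0,-0.27,-0.4,-62,-241,75,0,0,-0.34,-0.4,-74,-290,100,0,0,-0.4,-0.4,-74,-290,150,0,0,-0.4,-0.4,-74,-290,190,0,0,-0.4,-0.4,-74,-290,190,0,0,-0.4,-0.4]
}}

```text
clock: 11.02
tcp_pos: [0.4696, -0.1712, 0.2271]
tool_rot: [-0.003, -0.176, 0.984, 0.001]
wrist_force: [0.4, -0.3, -0.2]
grip_width: 0.0617
grip_force: 0.0
```

```bash
python3 - <<'E'
from h import *
p,r,o=tool(); print(p,o["wrist_force"]); go([.4718,-.1712,.1485],down(.353))
s=snapshot("scene"); save(cv2.resize(s["img"][100:270,230:430],None,fx=3.5,fy=3.5,interpolation=cv2.INTER_CUBIC),"sc4.png")
E
```

```text
[ 0.46963885 -0.17119501  0.22705637] [ 0.44539664 -0.34390419 -0.21862555]
shift mm [-2.4 -1.  78.5] turn [ 0.004 -0.005  0.   ]
```

View pics/sc4.png

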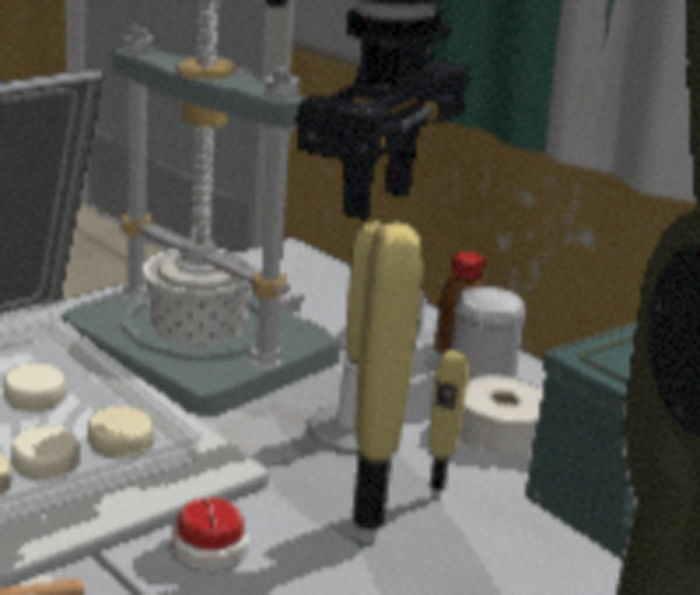

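The gripper stands above the stand's meter (butt at crop (366, 225), behind the big one), clear of the press. Descending.

Emit:
{"op": "step_arm", "data": {
  "motion": [-2,-1,20,0,0,0,-0.4,-2,-1,40,0,0,0,-0.4,-2,-1,60,0,0,0,-0.4,-2,-1,76,0,0,0,-0.4,-2,-1,76,0,0,0,-0.4]
}}

```text
clock: 11.7
tcp_pos: [0.4747, -0.1718, 0.1542]
tool_rot: [0.001, -0.176, 0.984, -0.0]
wrist_force: [-0.5, 0.2, 1.1]
grip_width: 0.0615
grip_force: 0.0
```

Emit:
{"op": "step_arm", "data": {
  "motion": [0,0,0,0,0,0,1,0,0,0,0,0,0,1,0,0,0,0,0,0,1,0,0,0,0,0,0,1,0,0,0,0,0,0,1],
  "force": 12
}}

```text
clock: 12.32
tcp_pos: [0.4742, -0.1718, 0.1539]
tool_rot: [0.001, -0.176, 0.984, -0.0]
wrist_force: [-1.0, 0.2, 6.1]
grip_width: 0.0354
grip_force: 11.7
```

Emit:
{"op": "step_arm", "data": {
  "motion": [0,0,0,0,0,0,0,0,0,0,0,0,-0.06,0,0,0,0,0,0,-0.06,0.1,0,0,0,0,0,-0.06,1,0,0,0,0,0,-0.06,1,0,0,0,0,0,-0.06,1,0,0,0,0,0,-0.06,1],
  "force": 25
}}

```text
clock: 13.2
tcp_pos: [0.4736, -0.1717, 0.1531]
tool_rot: [-0.0, -0.205, 0.979, 0.0]
wrist_force: [-0.2, 0.7, -0.8]
grip_width: 0.0358
grip_force: 24.1
```

```bash
python3 - <<'E'
from h import *
p,r,o=tool(); print(p,r.as_matrix()[:,2],o["wrist_force"],o["moment"],o["grip_width"],o["grip_force"])
E
```

```text
[ 0.47358301 -0.17165232  0.1531112 ] [-2.54167180e-04  1.12491005e-04 -9.99999961e-01] [-0.2091659   0.69131419 -0.81156228] [ 0.04570017 -0.01981918  0.03383838] 0.035848592649534716 24.059377461962868
```

Emit:
{"op": "step_arm", "data": {
  "motion": [0,0,0,0,0,0,0,0,0,0,0,0,0.16,0,0,0,0,0,0,0.16,0.1,0,0,0,0,0,0.16,1,0,0,0,0,0,0.16,1,0,0,0,0,0,0.16,1,0,0,0,0,0,0.16,1,0,0,0,0,0,0.16,1],
  "force": 25
}}

```text
clock: 14.2
tcp_pos: [0.4738, -0.1717, 0.1533]
tool_rot: [0.0, -0.126, 0.992, 0.0]
wrist_force: [0.6, 1.0, 2.6]
grip_width: 0.0338
grip_force: 25.0
```

Emit:
{"op": "step_arm", "data": {
  "motion": [0,0,-10,0,0,0,1,0,0,-25,0,0,0,1,0,0,-40,0,0,0,1,0,0,-60,0,0,0,1,0,0,-85,0,0,0,1,0,0,-115,0,0,0,1,0,0,-140,0,0,0,1,0,0,-140,0,0,0,1]
}}

```text
clock: 15.2
tcp_pos: [0.4745, -0.1719, 0.2948]
tool_rot: [0.002, -0.126, 0.992, -0.001]
wrist_force: [0.5, 1.0, -1.8]
grip_width: 0.0336
grip_force: 25.0
```

```bash
python3 - <<'E'
from h import *
np.set_printoptions(precision=4,suppress=True)
p,r,o=tool(); print(p,o["wrist_force"],o["grip_width"])
s=avg("top",8); I=s["f"]; bl=I[...,2]-(I[...,0]+I[...,1])/2
w=bl-np.median(bl[202:211,214:226])-8; rc=centroid(w,(203,210,216,223)); S=atz(s,rc,.044); print("stamp top",rc,S)
s2=avg("scene",8); I=s2["f"]; bl=I[...,2]-(I[...,0]+I[...,1])/2; q=proj(s2,S); print("pred",q)
a,b=int(q[0]),int(q[1]); sub=bl[a-4:a+6,b-6:b+8]; print(sub.round()); w=bl-np.median(sub)-8; rc=centroid(w,(a-3,a+5,b-5,b+7)); print("stamp scene",rc,atz(s2,rc,.044))
v,u=np.mgrid[:384,:512]; C=cloud(s2)
save(cv2.resize(s2["img"][90:270,190:400],None,fx=3.5,fy=3.3,interpolation=cv2.INTER_CUBIC),"sc5.png")
tip=np.array([p[0],p[1],p[2]-.1358]); print("expected tip px scene",proj(s2,tip),"top",proj(s,tip))
go([.5507,.1939,p[2]],down(0.))
E
```

```text
[ 0.4745 -0.1719  0.2948] [ 0.5479  0.9907 -1.8198] 0.03356855099789563
stamp top [np.float64(205.82639691714837), np.float64(219.18150289017342)] [0.5511 0.1938 0.044 ]
pred [np.float64(232.87154920504966), np.float64(219.14517744847316)]
[[  1.   1.   1.  -1.  -4. -15. -22. -25. -29. -32. -32. -31. -30. -28.]
 [  1.   1.  -2. -15. -26. -33. -37. -40. -39. -40. -40. -40. -39. -39.]
 [  0.  -3. -19. -32. -38. -40. -40. -41. -40. -41. -41. -39. -34. -33.]
 [ -2. -18. -34. -39. -40. -38. -38. -39. -38. -33. -33. -32. -27. -27.]
 [ -9. -33. -40. -41. -36. -10.  -2. -12. -16. -25. -28. -27. -27. -27.]
 [-15. -37. -40. -40. -35.   9.  34.  30.  15. -15. -26. -28. -26. -27.]
 [-19. -35. -39. -33. -30.  -2.  16.  15.   4. -20. -26. -26. -27. -27.]
 [-19. -29. -34. -29. -28. -21. -17. -16. -19. -26. -27. -27. -27. -26.]
 [-17. -26. -28. -28. -28. -28. -27. -27. -26. -27. -28. -27. -27. -28.]
 [-12. -22. -25. -27. -28. -28. -28. -29. -28. -28. -28. -27. -27. -26.]]
stamp scene [np.float64(232.65346046358704), np.float64(218.74519151734341)] [0.5528 0.1942 0.044 ]
expected tip px scene [np.float64(177.86005390041666), np.float64(334.3206354581738)] top [np.float64(219.38680226168992), np.float64(323.32838509334044)]
shift mm [-166.2  334.6   -1.6] turn [0.    0.    0.253]
```

View pics/sc5.png

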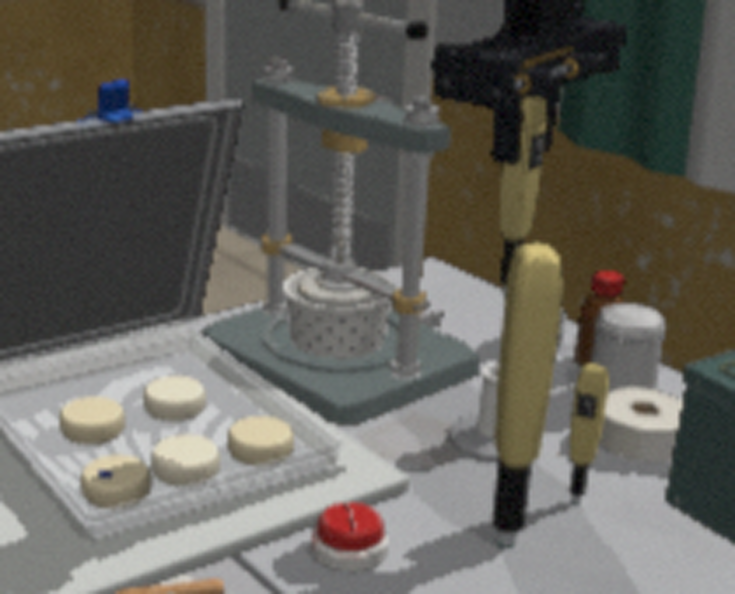

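Emit:
{"op": "step_arm", "data": {
  "motion": [5,38,0,0,0,0.02,1,10,77,0,0,0,0.04,1,-2,125,0,0,0,0.07,1,-14,173,0,0,0,0.1,1,-27,222,0,0,0,0.13,1,-65,259,0,0,0,0.17,1,-103,296,0,0,0,0.2,1,-135,315,10,0,0,0.23,1,-166,335,25,0,0,0.253,1,-167,335,45,0,0,0.253,1,-167,335,48,0,0,0.253,1,-167,335,48,0,0,0.253,1]
}}

```text
clock: 17.5
tcp_pos: [0.5513, 0.194, 0.2455]
tool_rot: [-0.0, 0.0, 1.0, -0.0]
wrist_force: [0.8, -0.3, -0.9]
grip_width: 0.0339
grip_force: 25.0
```

```bash
cat > m.py <<'E'
from h import *
np.set_printoptions(precision=4,suppress=True,linewidth=200)
p,r,o=tool(); print(p,r.as_matrix()[:,2],o["wrist_force"],o["grip_width"])
from scipy.optimize import least_squares
obs=[];
for c in("scene","top"):
    s=avg(c,6); I=s["f"]; np.save(c+"m.npy",s,allow_pickle=True); C=cloud(s)
    ye=np.clip((I[...,0]+I[...,1])/2-I[...,2]-12,0,None)
    near=(np.hypot(C[...,0]-p[0],C[...,1]-p[1])<.035)
    g=near&(C[...,2]>p[2]-.065)&(C[...,2]<p[2]-.01)
    st=near&(C[...,2]>p[2]-.13)&(C[...,2]<p[2]-.085)
    if c=="scene":
        for nm,m in(("grip",g),("stem",st)):
            m=cv2.morphologyEx(m.astype(np.uint8),cv2.MORPH_CLOSE,np.ones((3,3)))>0
            rows=np.where(m.any(1))[0]
            for row in rows[1:-1]:
                k=np.where(m[row])[0]; e=(k[0]+k[-1])/2
                pr=[proj(s,[p[0],p[1],p[2]-h]) for h in(0.,.1358)]
                t=(row-pr[0][0])/(pr[1][0]-pr[0][0]); print(nm,row,len(k),"centre",e,"vertical-axis col",round(pr[0][1]+t*(pr[1][1]-pr[0][1]),2))
    save(cv2.resize(s["img"][100:250,150:300],None,fx=3.9,fy=3.9,interpolation=cv2.INTER_CUBIC),c+"_m%d.png"%(o["clock"]*100))
    tip=[p[0],p[1],p[2]-.1358]; print(c,"expected tip",proj(s,tip))
    print([(round(d["p"],2),d["position"]) for d in spot_point(c,"meter_tip")[:3]])
E
python3 m.py; ls pics
```

```text
[0.5513 0.194  0.2455] [-0.0001 -0.0002 -1.    ] [ 0.7873 -0.303  -0.8677] 0.033856162850257894
grip 174 7 centre 216.0 vertical-axis col 215.69
grip 175 13 centre 216.0 vertical-axis col 215.75
grip 176 13 centre 216.0 vertical-axis col 215.81
grip 177 13 centre 216.0 vertical-axis col 215.87
grip 178 13 centre 216.0 vertical-axis col 215.92
grip 179 13 centre 216.0 vertical-axis col 215.98
grip 180 13 centre 216.0 vertical-axis col 216.04
grip 181 13 centre 216.0 vertical-axis col 216.09
grip 182 13 centre 216.0 vertical-axis col 216.15
grip 183 12 centre 216.5 vertical-axis col 216.21
grip 184 12 centre 216.5 vertical-axis col 216.26
grip 185 12 centre 216.5 vertical-axis col 216.32
grip 186 12 centre 216.5 vertical-axis col 216.38
grip 187 12 centre 216.5 vertical-axis col 216.44
grip 188 12 centre 216.5 vertical-axis col 216.49
grip 189 12 centre 216.5 vertical-axis col 216.55
grip 190 11 centre 217.0 vertical-axis col 216.61
grip 191 11 centre 217.0 vertical-axis col 216.66
stem 199 6 centre 217.5 vertical-axis col 217.12
stem 200 6 centre 217.5 vertical-axis col 217.18
stem 20
[... 166 characters left out ...]
rtical-axis col 217.41
stem 205 6 centre 217.5 vertical-axis col 217.46
stem 206 6 centre 217.5 vertical-axis col 217.52
stem 207 6 centre 217.5 vertical-axis col 217.58
stem 208 7 centre 218.0 vertical-axis col 217.63
stem 209 7 centre 218.0 vertical-axis col 217.69
stem 210 5 centre 218.0 vertical-axis col 217.75
stem 211 3 centre 218.0 vertical-axis col 217.8
scene expected tip [np.float64(213.14480505313742), np.float64(217.92666071202615)]
[(0.55, [253.2, 331.5])]
top expected tip [np.float64(202.5881698228941), np.float64(217.20801464292185)]
[(0.66, [227.0, 318.4])]
butt.png
crop1.png
sc2.png
sc3.png
sc4.png
sc5.png
scene0.png
scene_m1750.png
scenec.png
top0.png
top_m1750.png
topc.png
```

```bash
python3 - <<'E'
from h import *
np.set_printoptions(precision=4,suppress=True,linewidth=200)
p,r,o=tool()
s=np.load("scenem.npy",allow_pickle=True).item(); C=cloud(s); f,M,t=cam(s); cpos=-t@M
d=p[:2]-cpos[:2]; d/=np.linalg.norm(d)
for nm,h0,h1,w in(("grip",.012,.06,4),("stem",.085,.12,1.2)):
    A=[]
    for h in np.arange(h0,h1,.0025):
        q=proj(s,[p[0],p[1],p[2]-h]); row=int(round(q[0])); c=int(round(q[1]))
        for k in range(int(np.floor(q[1]-w)),int(np.ceil(q[1]+w))+1):
            X=C[row,k]
            if np.hypot(*(X[:2]-p[:2]))<.04: A.append([X[2]-p[2],(X[:2]-p[:2])@d,k-q[1]])
    A=np.array(A); L=np.linalg.lstsq(np.c_[A[:,0],np.ones(len(A)),A[:,2]],A[:,1],rcond=None)[0]; print(nm,len(A),"slope",L[0],"at mid",A[:,1].mean(),"std",A[:,1].std())
t_=np.load("topm.npy",allow_pickle=True).item(); 
print("d",d)
E
```

```text
grip 200 slope -0.043572830992976666 at mid -0.012686962866865055 std 0.0027136102941284204
stem 64 slope 0.02237004851283852 at mid -0.008467556548185854 std 0.0011653506958702303
d [ 0.9032 -0.4292]
```

View pics/scene_m1750.png

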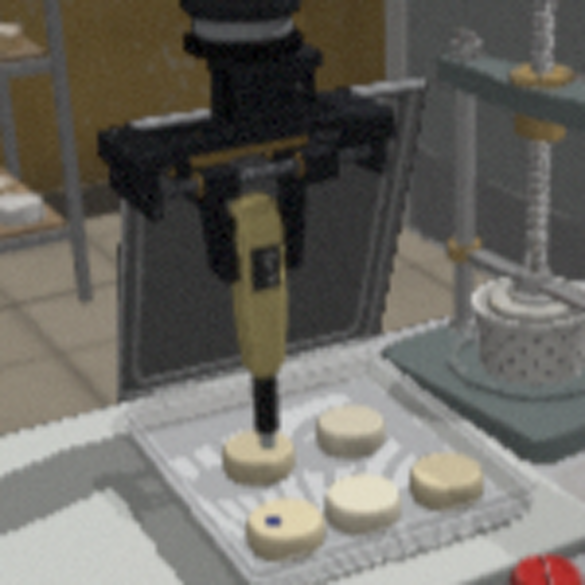

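The meter hangs upright over the stamp (tip at crop (265, 438), stamp at (272, 520)). Lowering to just above it.

Emit:
{"op": "step_arm", "data": {
  "motion": [-0.5,0,15,0,0,0,1,-0.5,0,30,0,0,0,1,-0.5,0,45,0,0,0,1,-0.5,0,55,0,0,0,1,-0.5,0,55,0,0,0,1,-0.5,0,55,0,0,0,1]
}}

```text
clock: 18.95
tcp_pos: [0.5523, 0.1946, 0.1905]
tool_rot: [0.0, -0.0, 1.0, 0.0]
wrist_force: [0.8, 0.1, -1.0]
grip_width: 0.0337
grip_force: 25.0
```

```bash
python3 - <<'E'
from h import *
np.set_printoptions(precision=4,suppress=True,linewidth=200)
p,r,o=tool(); print(p,o["wrist_force"])
s=avg("scene",8); tip=[p[0],p[1],p[2]-.1358]; print("tip",tip,proj(s,tip),"stem end",proj(s,[p[0],p[1],p[2]-.1218]),"stamp",proj(s,[.552,.194,.044]))
I=s["f"]; print((I.mean(-1))[215:240,209:229].round().astype(int)); print((I[...,2]-(I[...,0]+I[...,1])/2)[226:240,209:229].round().astype(int))
save(cv2.resize(I[205:245,198:242].astype(np.uint8),None,fx=14,fy=14,interpolation=cv2.INTER_CUBIC),"tip.png")
E
```

```text
[0.5523 0.1946 0.1905] [ 0.8284  0.0623 -0.9717]
tip [np.float64(0.5522582552508732), np.float64(0.1946290710944096), np.float64(0.05469172951882276)] [np.float64(229.64383887810607), np.float64(218.5333843894903)] stem end [np.float64(225.49570305740235), np.float64(218.2948918860321)] stamp [np.float64(232.75684658341862), np.float64(218.94800709312693)]
[[181 182 182 182 181 171  95  38  35  26  25  43 101 178 190 174 164 172 174 173]
 [173 183 181 182 182 171 103  36  28  20  18  38  99 176 174 157 156 171 172 173]
 [146 162 175 179 180 171 106  40  29  21  18  33  86 155 152 148 151 170 172 172]
 [119 131 143 148 154 147  94  36  32  19  20  28  71 132 136 137 146 170 172 172]
 [108 112 116 119 124 120  81  33  33  19  18  26  62 119 126 130 149 170 173 175]
 [102 105 107 108 110 105  77  33  33  21  17  22  56 111 119 135 161 171 177 191]
 [ 96  99 102 102 102 100  79  34  33  18  18  23  52 103 122 159 173 173 179 202]
 [103  94  98 100 100  97  79  32  27  20  18  22  51 107 144 190 193 176 179 203]
 [146 110 107 101 100  99  82  33  25  21  18  24  69 152 186 205 201 176 176
[... 1797 characters left out ...]
24 -35 -40 -40 -41 -41 -41 -41 -41]
 [  1   1   0   0  -9 -33 -39 -37 -32   0  15   7  -7 -37 -40 -40 -41 -41 -42 -41]
 [  1   1   1  -1 -16 -38 -41 -40 -34  19  52  56  27 -25 -40 -41 -41 -41 -41 -41]
 [  1   1   1  -1 -19 -33 -34 -35 -36  -4  20  23   2 -32 -41 -41 -40 -41 -41 -41]
 [  1   1   1  -1 -18 -27 -30 -34 -40 -32 -26 -26 -32 -40 -41 -42 -42 -40 -41 -41]
 [  1   1   1  -1 -17 -26 -28 -32 -38 -40 -40 -41 -41 -41 -41 -41 -42 -41 -41 -39]
 [  2   1   1  -1 -13 -23 -26 -29 -32 -34 -36 -38 -38 -38 -38 -38 -37 -36 -35 -34]
 [  2   2   1   0  -9 -20 -23 -25 -27 -28 -29 -29 -31 -30 -31 -31 -30 -29 -29 -29]
 [  2   2   2   0  -7 -19 -22 -23 -24 -25 -25 -25 -25 -25 -26 -26 -25 -25 -25 -26]]
```

View pics/tip.png

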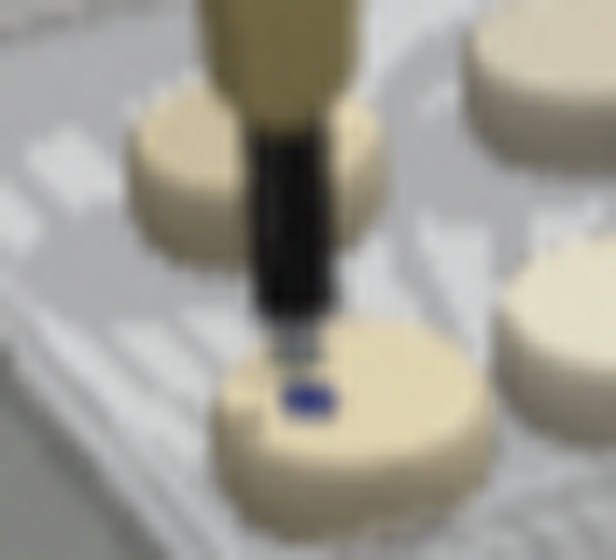

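```bash
python3 - <<'E'
from h import *
np.set_printoptions(precision=4,suppress=True,linewidth=200)
p,r,o=tool(); print(p)
s=avg("scene",8); I=s["f"]; bl=I[...,2]-(I[...,0]+I[...,1])/2
w=np.clip(bl+33,0,None); w[:232]=0; rc=centroid(w,(232,237,217,224)); print(rc,atz(s,rc,.044),proj(s,[p[0],p[1],.044]))
t=np.load("topm.npy",allow_pickle=True).item(); bl=np.load("topavg.npy",allow_pickle=True).item()["f"]; bl=bl[...,2]-(bl[...,0]+bl[...,1])/2
rc=centroid(bl+17,(204,209,217,222)); print(rc,atz(t,rc,.044))
E
```

```text
[0.552  0.1945 0.1904]
[np.float64(233.05853474320242), np.float64(219.548999244713)] [0.5496 0.1933 0.044 ] [np.float64(232.80328103698835), np.float64(218.80001151656182)]
[np.float64(205.93780307822053), np.float64(219.15348935273033)] [0.5507 0.1939 0.044 ]
```

Emit:
{"op": "step_arm", "data": {
  "motion": [1.5,-0.8,3,0,0,0,1,1.5,-0.8,6,0,0,0,1,1.5,-0.8,9,0,0,0,1,1.5,-0.8,9,0,0,0,1,1.5,-0.8,9,0,0,0,1]
}}

```text
clock: 20.38
tcp_pos: [0.5505, 0.1937, 0.1812]
tool_rot: [0.0, -0.0, 1.0, 0.0]
wrist_force: [-0.2, 0.4, -0.4]
grip_width: 0.0342
grip_force: 25.0
```

Emit:
{"op": "step_arm", "data": {
  "motion": [0,0,1,0,0,0,1,0,0,2,0,0,0,1,0,0,3,0,0,0,1,0,0,3,0,0,0,1,0,0,3,0,0,0,1]
}}

```text
clock: 21.0
tcp_pos: [0.5506, 0.1937, 0.1784]
tool_rot: [0.0, -0.0, 1.0, 0.0]
wrist_force: [0.5, 0.9, 0.3]
grip_width: 0.034
grip_force: 25.0
```

```bash
python3 - <<'E'
from h import *
F=[]
for _ in range(6):
    snapshot("scene"); o=observe(); F.append([*o["wrist_force"],*o["tcp_pos"]])
print(np.round(F,4).mean(0),np.round(F,2)[:,2])
E
```

```text
[-0.1744     -0.11085     0.83248333  0.5506      0.1937      0.1783    ] [1.03 0.86 0.91 0.81 0.78 0.6 ]
```

Emit:
{"op": "step_arm", "data": {
  "motion": [0,0,1.2,0,0,0,1,0,0,2.3,0,0,0,1,0,0,2.3,0,0,0,1,0,0,2.3,0,0,0,1]
}}

```text
clock: 21.8
tcp_pos: [0.5506, 0.1938, 0.176]
tool_rot: [0.0, -0.0, 1.0, 0.0]
wrist_force: [-0.0, 0.3, 2.3]
grip_width: 0.0342
grip_force: 25.0
```

```bash
python3 - <<'E'
from h import *
F=[]
for _ in range(8):
    s=snapshot("scene"); o=observe(); F.append([*o["wrist_force"],*o["tcp_pos"]])
np.set_printoptions(precision=4,suppress=True)
print(np.array(F).mean(0),np.round(F,2)[:,2],o["grip_width"])
s=avg("scene",6); C=cloud(s); I=s["f"]
M=C.reshape(-1,3); k=(M[:,2]>.1)&(M[:,2]<.28)&(M[:,0]>.66)&(M[:,0]<.79)&(M[:,1]>-.0)&(M[:,1]<.08); Q=M[k]; n=np.linalg.svd(Q-Q.mean(0),full_matrices=False)[2][2]
print("lid",k.sum(),np.degrees(np.arctan2(np.hypot(n[0],n[1]),abs(n[2]))))
print(I.mean(-1)[222:240,212:226].round().astype(int)); bl=I[...,2]-(I[...,0]+I[...,1])/2; print(bl[228:238,212:226].round().astype(int))
p=o["tcp_pos"]; print(proj(s,[p[0],p[1],.044]),proj(s,[p[0],p[1],.054]))
E
```

```text
[0.2087 0.1333 2.1575 0.5505 0.1937 0.176 ] [2.29 2.77 1.93 2.48 2.19 1.55 2.57 1.48] 0.0338756371953342
lid 381 70.53605608415475
[[ 99 100 101  94  54  28  32  21  21  34  79 142 192 193]
 [100 102 100  95  61  29  33  20  19  39 102 184 205 202]
 [131 132 123 117  74  31  33  20  19  43 112 199 208 203]
 [162 163 159 150  93  37  32  21  18  38 107 199 208 206]
 [175 175 174 162 102  39  33  21  20  36 100 198 207 208]
 [197 196 192 170 110  40  30  20  21  30  91 187 203 206]
 [203 206 205 189 128  47  25  21  15  28  92 190 202 204]
 [189 205 209 198 144  52  25  18  17  29  92 193 204 203]
 [180 189 202 190 145  54  21  17  18  31  95 194 203 202]
 [194 178 184 182 160  76  34  22  24  49 117 196 204 203]
 [203 183 187 188 171 129  70  51  62  92 161 200 203 203]
 [196 160 160 160 148 126  78  79  86 109 173 201 203 203]
 [177 134 136 137 132 122  91  93 118 135 188 203 204 203]
 [170 123 129 137 133 135 128 136 175 184 201 203 203 204]
 [186 121 122 134 145 166 175 182 199 202 202 202 202 203]
 [178 122 114 122 137 153 161 174 182 186 188 188 185 178]
 [168 127 107 113 121 128 133 144 148 151 154 154 150 145]
 [168 131 104 104 112 115 119 122 125 125 126 127 125 121]]
[[  1   1   1   1  -1   0   1  -1   1  -4 -16 -32 -32 -29]
 [  1   2   1  -2  -7  -3   0   1  -2  -3 -19 -40 -40 -39]
 [  2   1  -2 -16 -21  -7   0   0   0  -3 -19 -41 -40 -41]
 [  1  -2 -17 -32 -32 -13   0   1   0  -5 -21 -40 -41 -41]
 [  0  -8 -32 -38 -36 -24  -3   2   0  -8 -30 -40 -41 -41]
 [ -1 -13 -30 -33 -31 -24   4   3   1  -1 -25 -40 -40 -41]
 [  0 -18 -28 -28 -28 -24 -10  -8 -13 -11 -33 -40 -41 -41]
 [  0 -19 -27 -28 -28 -29 -26 -27 -35 -34 -40 -41 -42 -40]
 [  0 -17 -25 -28 -30 -34 -35 -38 -41 -41 -41 -42 -41 -40]
 [  0 -14 -23 -26 -28 -32 -34 -36 -38 -38 -38 -38 -37 -37]]
[np.float64(232.96567350557063), np.float64(219.26587928420406)] [np.float64(230.03149101966), np.float64(219.0993859463868)]
```

```bash
python3 -c "
from bench import *
print(finish_job())"
```

```text
the job is handed in; nothing more can be done
None
```

The job is handed in: the lid stands by itself at about 70.5°, and the gripper is still holding the yellow meter upright on the blue stamp, nose about 4 mm in at roughly 3 N (my estimates from camera and wrist force).

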